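# Oil run of the air grinder in the vice

### The job

The air grinder clamped in the vice has just been oiled and needs a slow run to spread the oil: with the throttle released, turn the yellow valve lever at the air station anticlockwise until it lies in line with the pipe, air fully open. Then push the grinder's red throttle lever down with the fingers to half of its travel, never squeezing it right in, and hold it steady there: you finish while still holding it at half throttle. Keep clear of the cutting disc and leave the other things on the bench where they are.

Things in the scene. Friction and masses are not known exactly. Their poses are not given: they have to be found in the camera images.
- valve_lever (a joint): ball valve lever, turning about a vertical stem; rad. 0 = shut, lever square across the pipe; 1.57 = fully open (a stop), lever in line with the pipe and lying over it. Grows anticlockwise seen from above. It starts between 0 and 0.45 and stays where it is left (about 0.22 N m of friction, 3 N at the grip point)
- valve_grip (a point): point in the middle of the yellow sleeve's width and thickness, 80 mm from the stem axis. The sleeve is 22 mm wide, 9 mm thick and spans 34 to 106 mm from the stem; its middle plane is 152 mm above the bench
- valve_hinge (a point): the valve's stem axis at the height of the lever's middle plane (152 mm); the direction from here to valve_grip is where the lever points. The stem nut rises to 161 mm
- air_station: fixed bench air station, origin on the bench under the middle of its blue base plate (110 x 300 x 8 mm). Its y axis runs along the steel pipe (21 mm thick, axis 115 mm above the bench, elbows 31 mm thick at y = +-125 mm). The valve stem is at y = -20 mm; the shut lever points to -x, the open one to -y. The filter-regulator is at y = +65 mm: body 46 mm square, black knob up to 179 mm high, gauge to x = -39 mm
- throttle (a joint): spring-loaded red throttle lever on top of the grinder; rad. 0 = released (its free end raised), 0.20 = squeezed right in (a stop), so 0.10 is half travel. The spring brings it back; pushed down at throttle_pad it takes about 4 N to start, 7.5 N at half, 10.5 N at the end. Half travel lowers the pad by about 8 mm
- throttle_pad (a point): point on the top face of the throttle lever, on its middle line, 82 mm from the lever's pin and 12 mm from its rounded free end; about 191 mm above the bench when released. The lever is 16 mm wide, 5 mm thick, 94 mm long and slopes up from pin to free end by 0.20 rad when released
- throttle_hinge (a point): the throttle lever's level pin, 172 mm above the bench; the lever points from here to throttle_pad, along the grinder towards its disc
- vice: fixed bench vice holding the grinder, origin on the bench under the middle of the jaw gap; +x towards the anvil, -x towards the spindle and its cross bar (to x = -199 mm). Jaws 110 mm wide along y, copper soft jaws' top 155 mm above the bench. The grinder's aluminium barrel (39 mm thick, axis 142 mm high) lies along y: throttle pin at y = +75 mm, disc at y = -127 mm in a yellow guard (y = -110 to -146 mm, below and on the spindle side), black hose at y = +140 to +190 mm
- disc: black cutting disc on the grinder's nose, 75 mm across, 2.4 mm thick, standing upright square to the barrel; origin at its centre, 142 mm above the bench. Not to be touched
- oil_mid (a point): yellow-labelled oil bottle with red cap, loose, standing, 42 mm thick, 115 mm tall; point at its centre. Leave alone
- spanner_grip (a point): small spanner, loose, 150 mm long, lying on the bench; point on its handle. Leave alone
- spare_discs_mid (a point): stack of spare black discs, loose, 75 mm across, 14 mm high; point at its centre. Leave alone
- flat_bar_mid (a point): loose steel flat bar, 200 x 22 x 6 mm, lying on the bench; point at its centre. Leave alone
- wire_brush_grip (a point): hand brush, loose, lying on the bench; point on its handle. Leave alone
- hammer_grip (a point): hammer, loose, 280 mm long, lying on the bench; point on its handle. Leave alone
- mug_mid (a point): blue mug, loose, standing, 80 mm across, 92 mm tall; point at its centre. Leave alone

How it is judged (in metres and radians):
On the way, in this order (a step that is already met when the one before it is completed fails the run):
1. the air is fully open (valve lever in line with the pipe, within 7 degrees) with the throttle still released (value of joint valve_lever above 1.45 rad and value of joint throttle below 0.03 rad), for 0.2 s.
2. the fingers hold the throttle at about half travel for a second, air open (value of joint valve_lever above 1.45 rad and value of joint throttle between 0.06 and 0.14 rad and contact force between the fingers and throttle above 1.5 N), for 1 s.
At the end, for the whole second after the job is handed in: valve lever in line with its pipe (above 1.45 rad, within 7 degrees of the open stop), and the fingers still pushing the throttle lever (over 1.5 N), steady between 0.06 and 0.14 rad: half travel, give or take a fifth of it (all of step 2 and velocity of joint throttle between -0.1 and 0.1 rad/s); the arm keeps its last pose, push and grip.
It fails at once if throttle pressed before the air was open (value of joint throttle above 0.05 rad and value of joint valve_lever below 1.4 rad).
It fails at once if throttle squeezed right in (value of joint throttle above 0.18 rad).
It fails at once if cutting disc touched (contact force between any of the fingers, the arm and disc above 0.5 N).
It fails at once if another thing on the bench moved by more than 20 mm (distance of any of oil_mid, spanner_grip, spare_discs_mid, flat_bar_mid, wire_brush_grip, hammer_grip, mug_mid from where it was at the start of the episode above 0.02 m).
It also fails if it takes over 56 s, if anything falls off the work surface, if the arm or the gripper's body presses on something with over 40 N, if the wrist force passes 120 N, or if a joint passes its speed limit or range.

### The arm

A 7-joint arm with a two-finger parallel gripper is mounted at the origin on the work surface. World frame = base frame: x ahead of the robot, y to its left, z up, the work surface at z = 0. Lengths are in m, angles in degrees, forces in N, time in s.
With the tool pointing down it reaches from about 0.425 to 0.875 m from the base axis. Payload 4.7 kg.
Tool frame: the origin (TCP) lies at the centre of the arm's flange, where the gripper is bolted on; the fingertips stand 182 mm ahead of it and the grasp point (between the pads) lies 164 mm ahead of it; z points along the fingers, y is the line along which they close (so a half turn about z gives the same grasp; the last joint's range is limited). The gripper opens to 87 mm and grips with 3 to 60 N. Pads are 19 mm wide; open, the fingers measure 117 mm over their backs; the gripper's body (75 mm by 190 mm) begins 51 mm behind the grasp point.
Start: joints at [0.808, 18.392, -4.016, 83.108, 1.295, 78.541, -3.26], TCP at [0.65, -0, 0.405] pointing down, gripper open.
Joint ranges: [-163.93, 163.93], [-17.29, 119.83], [-79.2, 71.16], [3.27, 140.29], [-89.18, 269.18], [5.43, 117.66], [-154.24, 154.24]. Speed limits (degrees/s): [147.25, 147.25, 180, 180, 180, 180, 180].

### API

Orientations are given as [roll, pitch, yaw] about the fixed x, y, z axes, in that order (R = Rz(yaw) Ry(pitch) Rx(roll)).
In Python, from cell import env gives the robot as it stands. The module is installed in compiled form; this text tells all that it offers.
- The arm moves only by the tool step_arm, never from a script. Its argument "steps" is one flat list of numbers, 5 for each row, row after row: the opening, from 0 (shut) to 1 (fully open), then the shift along the tool's x, y, z in mm, then the turn about the tool's z in degrees. In form: [grip, dx, dy, dz, roll, grip, dx, dy, dz, roll, ...]. A call has 1 to 12 rows; each row shifts and turns the commanded pose from where the row before left it, along the tool's axes as they then stand; what a row does not reach is not made up. A row lasts 1/8 s, in which the tool goes at most 62.5 mm and 10.7 degrees, less where a joint would pass 70% of its speed; a pose out of reach is approached as far as the arm can. A call with a gripper value outside its range is refused whole. The fingers move at their own pace and stop on an object; "grip_force" is the grip in N (left out, the last holds). Time passes only in rows, so rows that do not move let the fingers close. It gives the time, the measured TCP pose, the force, the opening and the grip force at its end, in the units of the state.
- env.get_obs(): the state, without advancing time (a new reading comes with each control period).
- env.read_camera(name): name is "scene" or "side" or "wrist"; returns a dict with "image" (400x640x3 uint8, red, green, blue), "camera_matrix" (3x3 intrinsics, pixels), "R" (3x3) and "t" (3): a world point X has camera coordinates R X + t. Camera axes: x right, y down, z forward; pixel columns grow to the right and rows downward; lengths in m; the calibration is good to about 2 mm. A picture is of the moment at which its call begins. There is no depth.
- env.sign_off(): hands the job in; it is judged then, once.
The state is a dict: "time_s": time; "qpos": joint angles; "joint_velocities": joint speeds; "effort": joint torques, N m; "tool_pos": TCP position; "tool_rot": TCP orientation; "force": force on the tool from outside, world axes, zero at the start; "wrist_torque": the same for the moment, N m; "grip_width": finger opening in m; "grasp_force": force on a finger pad.
Only numpy, scipy, OpenCV 4.12 (cv2) and the standard library are available. Lean on these libraries where they do the work, as an engineer would, in place of code of your own. Each camera call takes 0.05 s, during which the arm holds its last target. There are 200 camera calls.

## Working session

There is one attempt and no reset: what is moved stays moved. The work goes in short steps, Python scripts to look and compute and a tool call to move; the robot and the scene stay as the last step left them, time stands still between calls to the robot, and variables do not carry over. Pictures are saved under pics/ and viewed, at most 10 in all, crops included, and the job is handed in when it is done.

Besides the shell and the picture viewer there is one more tool, called after ">>>" as a command line: name --argument value ..., lists and objects as JSON in quotes. step_arm: Moves the arm, as the interface text tells. Its arguments: {"type":"object","properties":{"steps":{"type":"array","items":{"type":"number"}},"grip_force":{"type":"number"}},"required":["steps"]}

```bash
mkdir -p pics; cat > h.py <<'E'
import numpy as np, cv2
from cell import env
def cam(n,f=None):
    c=env.read_camera(n)
    if f: cv2.imwrite('pics/'+f,c['image'][:,:,::-1])
    return c
def ray(c,u,v):
    K,R,t=map(np.array,(c['camera_matrix'],c['R'],c['t']))
    d=R.T@np.linalg.solve(K,[u,v,1.]); return -R.T@t,d/np.linalg.norm(d)
def plane(c,u,v,z):
    o,d=ray(c,u,v); return o+d*(z-o[2])/d[2]
def tri(*l):
    A=np.zeros((3,3));b=np.zeros(3);rs=[ray(*x) for x in l]
    for o,d in rs:
        P=np.eye(3)-np.outer(d,d);A+=P;b+=P@o
    X=np.linalg.solve(A,b); return X,[np.linalg.norm((np.eye(3)-np.outer(d,d))@(X-o)) for o,d in rs]
def proj(c,X):
    p=np.array(c['camera_matrix'])@(np.array(c['R'])@X+np.array(c['t'])); return p[:2]/p[2]
E
python3 - <<'E'
from h import *
for n in('scene','side','wrist'):
    c=cam(n,n+'0.png'); o,_=ray(c,320,200); print(n,o.round(3))
print(env.get_obs())
E
```

```text
scene [1.635 0.441 0.874]
side [-0.067 -0.846  0.983]
wrist [0.65  0.071 0.385]
{'time_s': 0.15, 'qpos': array([ 0.80661727, 18.42723031, -4.01468998, 83.15994315,  1.2945145 ,
       78.54001813, -3.25958653]), 'joint_velocities': array([-0.07074407, -0.05719534, -0.02244994, -0.16962512, -0.00199061,
        0.04486176, -0.03879237]), 'effort': array([ 2.16972071e-04, -4.91794288e+01, -4.04079035e-01, -3.12878716e+01,
       -6.39387709e-02,  4.04033612e-02,  9.90178205e-05]), 'tool_pos': array([ 6.49839964e-01, -2.37545803e-05,  4.03926339e-01]), 'tool_rot': array([-1.79917995e+02,  4.89433152e-03,  9.00023220e+01]), 'force': array([ 0.08975272, -0.51927932, -0.13737344]), 'wrist_torque': array([ 0.01933612, -0.02606754,  0.00413614]), 'grasp_force': 0.0, 'grip_width': 0.08682793373546938}
```

View pics/scene0.png

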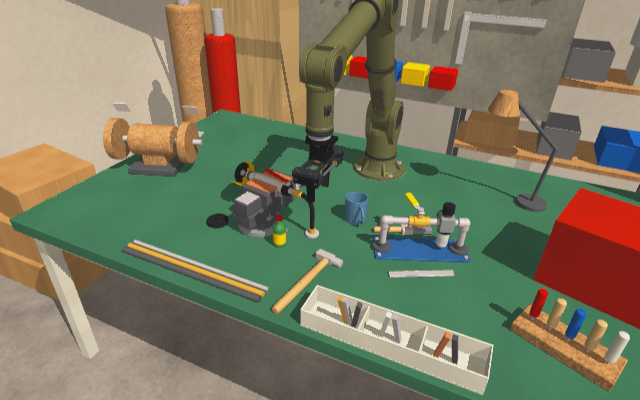

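View pics/side0.png

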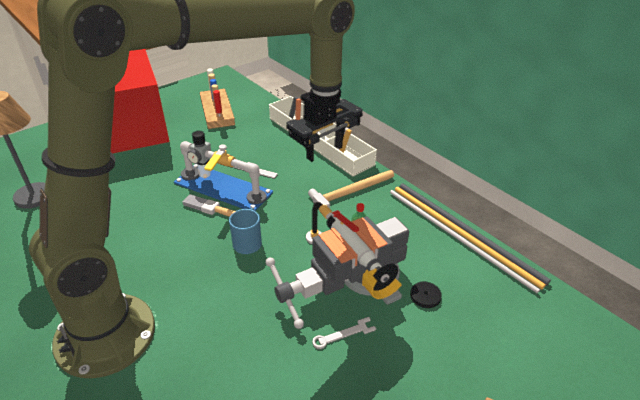

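The scene view shows the station at about (420,235), its yellow lever at (413,201) and the vice with grinder at about (265,195). In the side view the lever is at (213,160), the red throttle at (343,220) and the disc at (385,277). I'll enlarge these areas and measure by colour.

```bash
python3 - <<'E'
from h import *
S=cv2.imread('pics/scene0.png');D=cv2.imread('pics/side0.png')
def cr(I,x,y,w=100,h=75): return cv2.resize(I[y:y+h,x:x+w],(400,300),interpolation=cv2.INTER_CUBIC)
cv2.imwrite('pics/c1.png',np.vstack([np.hstack([cr(S,370,190),cr(S,220,155)]),np.hstack([cr(D,170,130),cr(D,300,180,140,105)])]))
def blobs(I,lo,hi,roi,nm):
    m=cv2.inRange(cv2.cvtColor(I,cv2.COLOR_BGR2HSV),lo,hi)
    x0,y0,x1,y1=roi; k=np.zeros_like(m);k[y0:y1,x0:x1]=m[y0:y1,x0:x1]
    for c in cv2.findContours(k,cv2.RETR_EXTERNAL,cv2.CHAIN_APPROX_NONE)[0]:
        if len(c)>8: r=cv2.minAreaRect(c); print(nm,cv2.contourArea(c),np.round(r[0],1),np.round(cv2.boxPoints(r),1).tolist())
blobs(S,(22,150,100),(35,255,255),(370,180,470,270),'S yel')
blobs(D,(22,150,80),(35,255,255),(170,130,280,210),'D yel')
for I,n,r in((S,'S',(220,150,310,230)),(D,'D',(300,190,400,300))):
    blobs(I,(0,190,80),(5,255,255),r,n+' red')
blobs(S,(100,180,60),(115,255,255),(365,220,480,280),'S blue')
blobs(D,(100,180,60),(115,255,255),(165,160,280,215),'D blue')
E
```

```text
S yel 36.0 [422.  219.5] [[415.0, 218.0], [429.0, 218.0], [429.0, 221.0], [415.0, 221.0]]
S yel 9.0 [411.5 219.5] [[410.0, 218.0], [413.0, 218.0], [413.0, 221.0], [410.0, 221.0]]
S yel 76.5 [411.3 198.7] [[404.1000061035156, 193.60000610351562], [409.3999938964844, 190.10000610351562], [418.5, 203.6999969482422], [413.20001220703125, 207.1999969482422]]
D yel 33.5 [212.  162.1] [[203.5, 167.89999389648438], [214.5, 152.10000610351562], [220.5, 156.3000030517578], [209.39999389648438, 172.10000610351562]]
S red 23.0 [278.5 217.5] [[276.0, 215.0], [281.0, 215.0], [281.0, 220.0], [276.0, 220.0]]
S red 53.5 [275.7 175. ] [[264.20001220703125, 170.39999389648438], [265.8999938964844, 167.5], [287.20001220703125, 179.6999969482422], [285.5, 182.60000610351562]]
D red 109.5 [345.9 221.2] [[332.6000061035156, 213.6999969482422], [335.70001220703125, 209.89999389648438], [359.1000061035156, 228.6999969482422], [356.0, 232.39999389648438]]
D red 33.0 [360.  207.5] [[357.0, 204.0], [363.0, 204.0], [363.0, 211.0], [357.0, 211.0]]
```

View pics/c1.png

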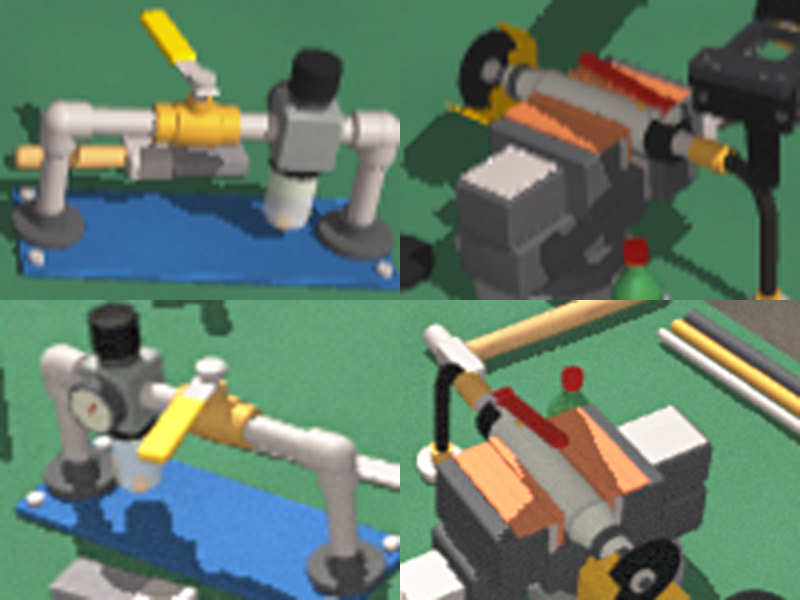

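View pics/wrist0.png

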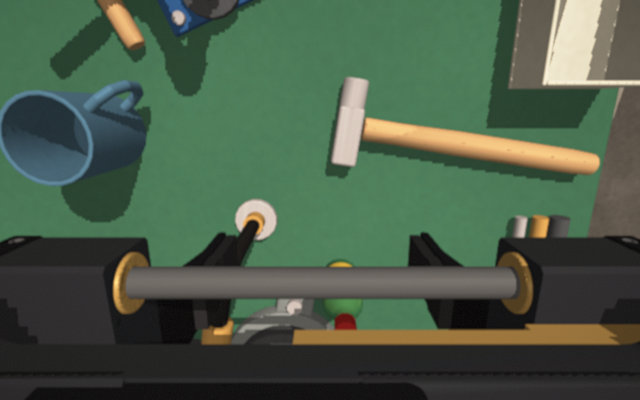

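```bash
python3 - <<'E'
from h import *
s=cam('scene');d=cam('side')
def p(n,a,b):
    X,e=tri((s,*a),(d,*b)); print(n,X.round(4),np.round(e,4)); return X
tip=p('tip',(406.75,191.9),(206.5,170)); root=p('root',(415.8,205.4),(217.5,154.2)); nut=p('nut',(421.7,207.5),(222.5,147))
fe=p('thr free',(265,169),(357.5,230.5)); pn=p('thr pin',(286.3,181.1),(334.1,211.8))
p('knob top',(370+315/4,190+60/4),(170+113/4,130+12/4))
p('disc hub',(220+490/4/1.0*1,155+70/4),(300+645*.35*1-0*1-400*.35,180+(580-300)*.35))
v=(tip-root);print('lever ang',np.degrees(np.arctan2(v[1],v[0])),np.linalg.norm(v))
v=(fe-pn);print('thr ang',np.degrees(np.arctan2(v[1],v[0])),np.linalg.norm(v))
# plate corners
for n,a in (('a',(370+20/4,190+275/4)),('b',(370+400/4,190+285/4)),('bl',(370+22/4,190+192/4))): print('S',n,plane(s,*a,.008).round(4))
for n,a in (('l',(170+18/4,130+210/4)),('r',(170+395/4,130+240/4)),('mid-top',(170+155/4,130+160/4))): print('D',n,plane(d,*a,.008).round(4))
# elbows at 115 mm
print('pipe S',plane(s,370+65/4,190+120/4,.115),plane(s,370+375/4,190+125/4,.115))
print('pipe D',plane(d,170+335/4,130+145/4,.115),plane(d,170+65/4,130+60/4,.115))
E
```

```text
tip [0.4101 0.2146 0.1531] [0.0014 0.0014]
root [0.4738 0.2618 0.1514] [0. 0.]
nut [0.498  0.2806 0.1597] [0.0051 0.0051]
thr free [ 0.5399 -0.2486  0.1889] [0.0019 0.0019]
thr pin [ 0.5539 -0.156   0.1733] [0.0011 0.0011]
knob top [0.4689 0.3581 0.1774] [0.0007 0.0007]
disc hub [ 0.4774 -0.1774  0.1284] [0.1812 0.1812]
lever ang -143.42682034215085 0.07929456978508594
thr ang -98.58943899257073 0.09499229920063992
S a [0.6094 0.1855 0.008 ]
S b [0.4888 0.4585 0.008 ]
S bl [0.5057 0.153  0.008 ]
D l [0.3832 0.4029 0.008 ]
D r [0.5905 0.188  0.008 ]
D mid-top [0.4994 0.3933 0.008 ]
pipe S [0.54112191 0.1896952  0.115     ] [0.43870442 0.41092785 0.115     ]
pipe D [0.54762437 0.19166005 0.115     ] [0.44838163 0.41296073 0.115     ]
```

Heights, lengths and the lever's 80 mm sleeve all check out: hinge about (0.498, 0.281), lever pointing at -143°, so about 0.21 rad of valve angle. I'll move above the grip point and turn the tool so it closes across the lever.

>>> step_arm --steps '[0.6,23,-22,0,0,0.6,23,-22,0,0,0.6,23,-22,0,0,0.6,23,-22,0,0,0.6,23,-22,0,0,0.6,23,-22,0,0,0.6,23,-22,0,0,0.6,23,-22,0,0,0.6,23,-22,0,0,0.6,23,-22,0,0]'

```text
time_s: 1.5
tool_pos: [0.4291, 0.2307, 0.4048]
tool_rot: [180.0, 0.0, 90.0]
force: [-0.4, 0.7, 0.8]
grip_width: 0.0519
grasp_force: 0.0
```

>>> step_arm --steps '[0.6,0,0,0,9,0.6,0,0,0,9,0.6,0,0,0,9,0.6,0,0,0,9,0.6,0,0,0,9,0.6,0,0,0,8.5,0.6,0,0,0,0,0.6,0,0,0,0]'

```text
time_s: 2.5
tool_pos: [0.43, 0.2299, 0.4048]
tool_rot: [180.0, -0.0, 36.6]
force: [0.3, 0.3, 0.4]
grip_width: 0.0522
grasp_force: 0.0
```

```bash
python3 - <<'E'
from h import *
w=cam('wrist','w1.png');o=env.get_obs();print(o['tool_pos'],o['tool_rot'])
hg=np.array([.498,.281,.152]);
for r in(34,80,106): print(r,proj(w,hg+r/1000*np.array([-.803,-.596,0])))
print(proj(w,hg+[0,0,.009]))
I=cv2.imread('pics/w1.png');m=cv2.inRange(cv2.cvtColor(I,cv2.COLOR_BGR2HSV),(22,150,100),(35,255,255))
for c in cv2.findContours(m,cv2.RETR_EXTERNAL,cv2.CHAIN_APPROX_NONE)[0]:
    if cv2.contourArea(c)>200: r=cv2.minAreaRect(c); print(cv2.contourArea(c),r,[plane(w,*q,.156).round(4).tolist() for q in cv2.boxPoints(r)])
E
```

```text
[0.42996883 0.22997424 0.40478842] [ 1.79994332e+02 -5.42723196e-03  3.66128316e+01]
34 [321.39276021 138.48306553]
80 [321.36025921 204.47500906]
106 [321.34327828 238.95408164]
[321.37327457  84.22502089]
2854.5 ((323.5811462402344, 187.8997344970703), (30.576499938964844, 100.17789459228516), 0.8303154110908508) [[0.409, 0.2272, 0.156], [0.4666, 0.2678, 0.156], [0.4784, 0.2515, 0.156], [0.4218, 0.2095, 0.156]]
```

View pics/w1.png

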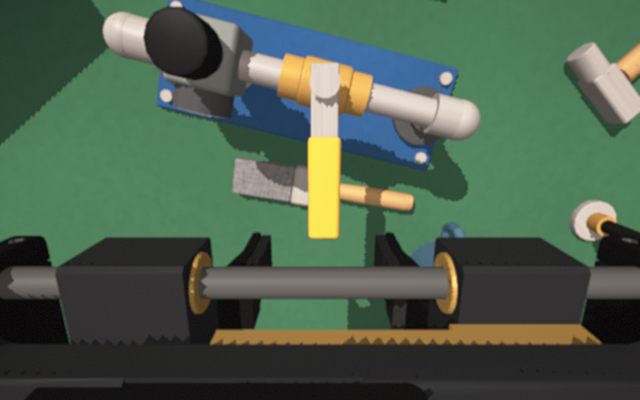

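The sleeve sits within 2 mm of the prediction (323,188), lined up with the tool to under 1°. I'll descend and grip it.

>>> step_arm --steps '[0.6,4,0,15,0,0.6,0,0,15,0,0.6,0,0,15,0,0.6,0,0,15,0,0.6,0,0,15,0,0.6,0,0,12,0,0.2,0,0,0,0,0.1,0,0,0,0,0.1,0,0,0,0,0.1,0,0,0,0]' --grip_force 12

```text
time_s: 3.8
tool_pos: [0.4335, 0.2323, 0.3183]
tool_rot: [180.0, -0.1, 36.5]
force: [-0.1, 0.2, 2.3]
grip_width: 0.0218
grasp_force: 12.0
```

Gripped at 21.8 mm, matching the 22 mm sleeve. Now I'll swing it round the stem.

>>> step_arm --steps '[0.1,0.3,7.1,0,-5,0.1,0.3,7.1,0,-5,0.1,0.3,7.1,0,-5,0.1,0.3,7.1,0,-5,0.1,0.3,7.1,0,-5,0.1,0.3,7.1,0,-5,0.1,0.3,7.1,0,-5,0.1,0.3,7.1,0,-5,0.1,0.3,7.1,0,-5,0.1,0.3,7.1,0,-5,0.1,0.3,7.1,0,-5]'

```text
time_s: 5.18
tool_pos: [0.5012, 0.1986, 0.3183]
tool_rot: [180.0, 0.0, 91.6]
force: [-1.6, -1.2, 2.7]
grip_width: 0.0215
grasp_force: 12.1
```

>>> step_arm --steps '[0.1,0.3,7.1,0,-5,0.1,0.3,7.1,0,-5,0.1,0.3,7.1,0,-5,0.1,0.3,7.1,0,-5,0.1,0.2,4.3,0,-3,0.1,0,0,0,0]'

```text
time_s: 5.92
tool_pos: [0.5325, 0.2056, 0.3182]
tool_rot: [-179.9, 0.1, 114.4]
force: [-3.1, -3.6, 4.7]
grip_width: 0.0219
grasp_force: 12.0
```

```bash
python3 - <<'E'
from h import *
w=cam('wrist','w2.png');o=env.get_obs();print(o['tool_pos'],o['tool_rot'],o['force'],o['wrist_torque'])
E
```

```text
[0.53246667 0.20559586 0.31817855] [-1.79908794e+02  7.92148248e-02  1.14408965e+02] [-3.68077171 -3.53594941  4.67553666] [-0.86053785  0.58897494 -0.1717459 ]
```

View pics/w2.png

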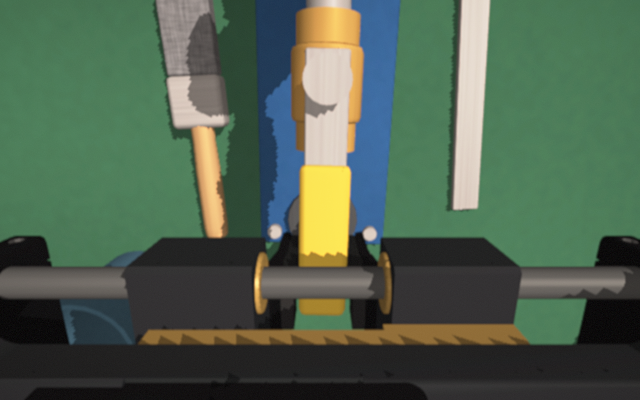

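The lever now runs straight along the pipe in the image (sleeve at column 325, pipe at 329). One more small nudge will confirm the stop.

>>> step_arm --steps '[0.1,0.1,2.8,0,-2,0.1,0.1,2.8,0,-2,0.1,0,0,0,0,0.1,0,0,0,0]'

```text
time_s: 6.48
tool_pos: [0.5343, 0.2073, 0.3176]
tool_rot: [-179.2, 0.0, 118.4]
force: [-16.0, -9.2, 13.7]
grip_width: 0.0229
grasp_force: 12.0
```

The force rose to about 18 N, so the lever is on the stop. Release, lift and check.

>>> step_arm --steps '[0.1,0,-2,0,0,0.5,0,0,0,0,0.5,0,0,0,0,0.5,0,0,0,0,0.5,0,0,-10,0,0.5,0,0,-20,0,0.5,0,0,-20,0,0.5,0,0,-20,0,0.5,0,0,-20,0,0.5,0,0,-12,0,0.5,0,0,0,0]'

```text
time_s: 7.85
tool_pos: [0.5359, 0.2085, 0.4209]
tool_rot: [179.9, 0.0, 118.5]
force: [-0.9, 0.1, -0.4]
grip_width: 0.0433
grasp_force: 0.0
```

```bash
python3 - <<'E'
from h import *
w=cam('wrist','w3.png');o=env.get_obs();print(o['tool_pos'],o['tool_rot'],o['force'])
I=cv2.imread('pics/w3.png');H=cv2.cvtColor(I,cv2.COLOR_BGR2HSV)
m=cv2.inRange(H,(22,150,100),(35,255,255))
for c in cv2.findContours(m,cv2.RETR_EXTERNAL,cv2.CHAIN_APPROX_NONE)[0]:
    if cv2.contourArea(c)>200:
        r=cv2.minAreaRect(c); print(cv2.contourArea(c),r); q=c[:,0]
        a=q[q[:,1]>q[:,1].max()-8].mean(0);b=q[q[:,1]<q[:,1].min()+8].mean(0)
        A=plane(w,*a,.156);B=plane(w,*b,.156);v=A-B;print('lever',A,B,np.degrees(np.arctan2(v[1],v[0])))
# pipe: grey bright pixels per row -> centre line
m=cv2.inRange(H,(100,180,40),(118,255,255));m=cv2.morphologyEx(m,cv2.MORPH_OPEN,np.ones((3,3)))
c=max(cv2.findContours(m,cv2.RETR_EXTERNAL,cv2.CHAIN_APPROX_NONE)[0],key=cv2.contourArea);print('plate',cv2.minAreaRect(c))
E
```

```text
[0.53567276 0.20833738 0.41988247] [1.79967515e+02 7.96785699e-03 1.18503416e+02] [-0.30664549  0.29878524  0.25251959]
2422.0 ((317.48541259765625, 190.40338134765625), (27.779064178466797, 93.33955383300781), 5.440331935882568)
lever [0.54192162 0.18536775 0.156     ] [0.51393344 0.24733491 0.156     ] -65.69313371747523Traceback (most recent call last):
  File "<stdin>", line 12, in <module>
ValueError: max() iterable argument is empty
```

View pics/w3.png

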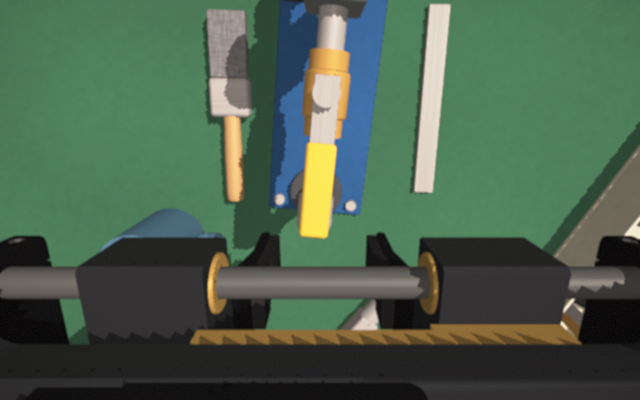

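The lever lies at -65.7°, parallel to the pipe and plate edges (sleeve (317,190), stem (325,90)): air open. Now over to the throttle, fingers shut.

>>> step_arm --steps '[0,0,0,0,9.3,0,0,0,0,9.3,0,0,0,0,9.3,0,0,0,0,9.2,0,0,0,0,0]' --grip_force 20

```text
time_s: 8.52
tool_pos: [0.5355, 0.2082, 0.4187]
tool_rot: [-179.9, 0.1, 81.5]
force: [-0.1, 1.1, 0.1]
grip_width: 0.0038
grasp_force: 0.0
```

>>> step_arm --steps '[0,-36,6,0,0,0,-36,6,0,0,0,-36,6,0,0,0,-36,6,0,0,0,-36,6,0,0,0,-36,6,0,0,0,-36,6,0,0,0,-36,6,0,0,0,-36,6,0,0,0,-36,6,0,0,0,-36,6,0,0,0,-36,6,0,0]'

```text
time_s: 10.02
tool_pos: [0.5421, -0.2307, 0.4192]
tool_rot: [-180.0, -0.0, 81.6]
force: [0.2, 0.1, 0.5]
grip_width: 0.0002
grasp_force: 0.0
```

>>> step_arm --steps '[0,0,0,0,0,0,0,0,0,0]'

```text
time_s: 10.28
tool_pos: [0.5424, -0.229, 0.4192]
tool_rot: [-179.9, -0.1, 81.5]
force: [-0.2, -0.2, 0.3]
grip_width: 0.0005
grasp_force: 0.0
```

```bash
python3 - <<'E'
from h import *
w=cam('wrist');d=cam('side');s=cam('scene');o=env.get_obs();print(o['tool_pos'],o['tool_rot'],o['force'],o['grip_width'])
W,D,S=[c['image'][:,:,::-1].copy() for c in(w,d,s)]
cv2.imwrite('pics/c2.png',np.vstack([np.hstack([W[0:240,160:480],cv2.resize(D[160:265,300:440],(320,240),interpolation=2)]),cv2.resize(S[145:220,220:320],(640,360),interpolation=2)]))
for c,I,n in((w,W,'w'),(d,D,'d'),(s,S,'s')):
    m=cv2.inRange(cv2.cvtColor(I,cv2.COLOR_BGR2HSV),(0,180,60),(6,255,255))
    for k in cv2.findContours(m,cv2.RETR_EXTERNAL,cv2.CHAIN_APPROX_NONE)[0]:
        if cv2.contourArea(k)>20:
            r=cv2.minAreaRect(k);
            if n=='w' or 220<r[0][0]<400: print(n,cv2.contourArea(k),np.round(r[0],1),np.round(cv2.boxPoints(r),1).tolist())
for n,X in(('free',[.5399,-.2486,.1889]),('pin',[.5539,-.156,.1733])): print(n,proj(w,np.array(X)))
t=o['tool_pos']-[0,0,.182];print('tip',t,proj(d,t),proj(s,t),proj(w,t))
E
```

```text
[ 0.54259341 -0.22812903  0.41966294] [-1.79995327e+02 -3.24089110e-02  8.15819575e+01] [0.74873218 0.27723391 0.22020832] 0.00014917856479107234
w 3068.0 [323.3 166.7] [[306.5, 235.39999389648438], [312.1000061035156, 96.9000015258789], [340.1000061035156, 98.0], [334.6000061035156, 236.5]]
w 669.5 [465.8  40.2] [[444.6000061035156, 38.900001525878906], [472.79998779296875, 20.200000762939453], [486.8999938964844, 41.400001525878906], [458.79998779296875, 60.20000076293945]]
d 124.5 [345.8 221.1] [[332.29998779296875, 213.8000030517578], [336.0, 209.39999389648438], [359.20001220703125, 228.5], [355.6000061035156, 232.89999389648438]]
d 25.0 [361. 207.] [[359.0, 203.0], [363.0, 203.0], [363.0, 211.0], [359.0, 211.0]]
s 27.0 [278.5 217. ] [[276.0, 214.0], [281.0, 214.0], [281.0, 220.0], [276.0, 220.0]]
s 63.5 [276.  175.1] [[264.1000061035156, 170.6999969482422], [265.8999938964844, 167.39999389648438], [287.79998779296875, 179.5], [286.0, 182.8000030517578]]
s 321.5 [358.5  66.5] [[349.0, 56.0], [368.0, 56.0], [368.0, 77.0], [349.0, 77.0]]
s 2090.5 [222.1  73.2] [[204.0, 34.400001525878906], [233.6999969482422, 32.0], [240.10000610351562, 111.9000015258789], [210.39999389648438, 114.30000305175781]]
free [323.019031   249.80131595]
pin [323.42298578 102.9034807 ]
tip [ 0.54259341 -0.22812903  0.23766294] [352.55715063 208.87569184] [268.70441185 157.7773401 ] [322.46126906 250.63086125]
```

View pics/c2.png

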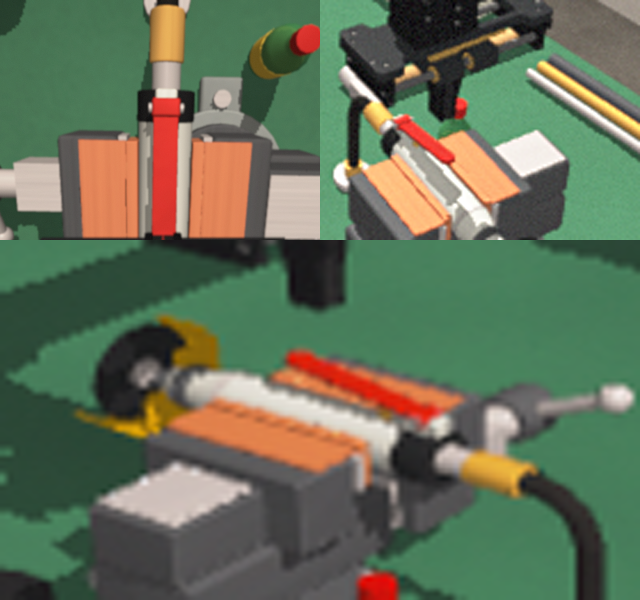

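The fingers hang over the lever's middle line to within about 1.5 mm, with the lever end in the wrist view near column 320 and the tool axis at 322. Descend to just above contact, then feel for it.

>>> step_arm --steps '[0,0,0,10,0,0,0,0,10,0,0,0,0,10,0,0,0,0,8,0,0,0,0,3,0,0,0,0,0,0,0,0,0,0,0,0,0,0,0,0]'

```text
time_s: 11.42
tool_pos: [0.5424, -0.2297, 0.3792]
tool_rot: [180.0, 0.0, 81.4]
force: [0.8, 0.2, 0.2]
grip_width: 0.0001
grasp_force: 0.0
```

>>> step_arm --steps '[0,0,0,1,0,0,0,0,1,0,0,0,0,1,0,0,0,0,0,0,0,0,0,0,0]'

```text
time_s: 12.05
tool_pos: [0.5423, -0.2296, 0.3758]
tool_rot: [180.0, 0.0, 81.4]
force: [0.0, 0.3, 0.1]
grip_width: 0.0004
grasp_force: 0.0
```

>>> step_arm --steps '[0,0,0,1,0,0,0,0,1,0,0,0,0,0,0,0,0,0,0,0]'

```text
time_s: 12.55
tool_pos: [0.5423, -0.2296, 0.3739]
tool_rot: [180.0, 0.0, 81.4]
force: [0.1, 0.4, -0.4]
grip_width: 0.0006
grasp_force: 0.3
```

>>> step_arm --steps '[0,0,0,1,0,0,0,0,0,0,0,0,0,0,0]'

```text
time_s: 12.92
tool_pos: [0.5423, -0.2297, 0.3732]
tool_rot: [180.0, 0.0, 81.4]
force: [-1.3, 0.0, 4.0]
grip_width: 0.0006
grasp_force: 2.0
```

>>> step_arm --steps '[0,0,0,1,0,0,0,0,0,0,0,0,0,0,0]'

```text
time_s: 13.3
tool_pos: [0.5422, -0.2299, 0.372]
tool_rot: [180.0, 0.0, 81.4]
force: [-1.3, -0.7, 5.3]
grip_width: 0.0004
grasp_force: 2.3
```

Contact came at TCP z of about 0.3735, so half travel is near 0.3653 with about 7.5 N.

>>> step_arm --steps '[0,0,0,1,0,0,0,0,1,0,0,0,0,1,0,0,0,0,1,0,0,0,0,0,0,0,0,0,0,0]'

```text
time_s: 14.05
tool_pos: [0.5421, -0.2304, 0.3683]
tool_rot: [180.0, 0.1, 81.4]
force: [-2.0, -2.5, 6.9]
grip_width: 0.0004
grasp_force: 2.9
```

>>> step_arm --steps '[0,0,0,1,0,0,0,0,1,0,0,0,0,0.7,0,0,0,0,0,0,0,0,0,0,0]'

```text
time_s: 14.68
tool_pos: [0.5421, -0.2307, 0.3659]
tool_rot: [179.9, 0.1, 81.3]
force: [-0.7, -2.1, 8.1]
grip_width: 0.0005
grasp_force: 3.4
```

About 7.6 mm of travel at about 8 N, so roughly 0.09–0.10 rad. Hold for over a second and check the lever in the cameras.

>>> step_arm --steps '[0,0,0,0.2,0,0,0,0,0,0,0,0,0,0,0,0,0,0,0,0,0,0,0,0,0,0,0,0,0,0,0,0,0,0,0,0,0,0,0,0,0,0,0,0,0,0,0,0,0,0,0,0,0,0,0]'

```text
time_s: 16.05
tool_pos: [0.5421, -0.2307, 0.3657]
tool_rot: [179.9, 0.1, 81.3]
force: [-1.8, -2.5, 7.6]
grip_width: 0.0008
grasp_force: 3.4
```

```bash
python3 - <<'E'
from h import *
d=cam('side');s=cam('scene');o=env.get_obs();print(o['tool_pos'],o['force'],o['time_s'])
D,S=[c['image'][:,:,::-1].copy() for c in(d,s)]
cv2.imwrite('pics/c3.png',np.vstack([cv2.resize(D[170:260,310:430],(640,480),interpolation=2)[:300],cv2.resize(S[150:200,220:320],(640,300),interpolation=2)]))
for z in(.2,.1,0.):
    e=np.array([.5539,-.156,.172])+.082*np.array([-.15*np.cos(z),-.989*np.cos(z),np.sin(z)]);print(z,e.round(3),proj(d,e),proj(s,e))
E
```

```text
[ 0.54206456 -0.23069632  0.3657135 ] [-2.15583374 -2.11336318  7.05281759] 16.15
0.2 [ 0.542 -0.235  0.188] [353.41331786 227.02392076] [267.52342356 170.35193639]
0.1 [ 0.542 -0.237  0.18 ] [353.5317178  229.93587589] [267.34211805 172.35976332]
0.0 [ 0.542 -0.237  0.172] [353.45050953 232.64075897] [267.34964152 174.44212969]
```

View pics/c3.png

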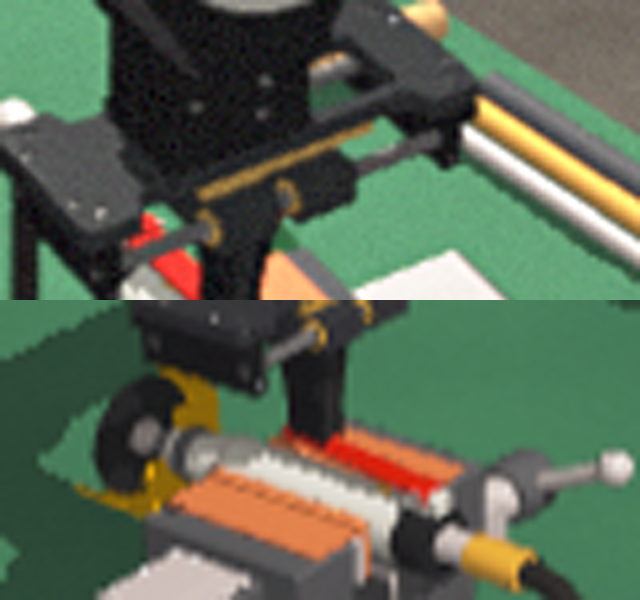

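The fingers rest on the red lever (scene crop (320,440)), the disc is well clear at (140,435), and pose and force (about 7.5 N) are steady. Handing in.

```bash
python3 -c "
from cell import env
print(env.sign_off())"
```

```text
the job is handed in; nothing more can be done
None
```

I handed the job in at about 16 s with the air valve turned to its open stop and the fingers still holding the throttle at roughly half travel, estimated from about 8 mm of push at about 7.5 N; the sign-off gave no verdict.

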